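Find the unhollowed clay blank by weight and swap it onto the banding wheel

ROBOT

A 6-joint arm with a two-finger parallel gripper is mounted at the origin on the work surface. World frame = base frame: x ahead of the robot, y to its left, z up, the work surface at z = 0. Lengths are in mm, angles in rad, forces in N, time in s.
With the tool pointing down it reaches from about 275 to 1000 mm from the base axis. Payload 8.4 kg.
Tool frame: the origin (TCP) lies at the very end of the fingers, on their centre line; the grasp point (between the pads) lies 19 mm behind it; z points along the fingers, y is the direction in which the jaws open and shut (so a half turn about z gives the same grasp; the last joint's range is limited). The gripper opens to 85 mm and grips with 20 to 120 N. Pads are 22 mm wide; open, the fingers measure 114 mm over their backs; the gripper's body (76 mm by 85 mm) begins 54 mm behind the grasp point. The pads swing forward as they close: fully open they stand 13 mm farther back than shut.
Start: joints at [-1.308, 0.353, 1.633, -0, 1.155, -0.002], TCP at [163.571, -603.218, 198.381] pointing down, gripper open.
Joint ranges: [-2.63, 2.63], [-0.92, 2.1], [0.06, 2.66], [-1.3, 4.44], [0, 2.69], [-3.02, 3.02]. Speed limits (rad/s): [2.22, 2.22, 2.79, 3.14, 3.14, 3.14].

INTERFACE

Orientations are given as [roll, pitch, yaw] about the fixed x, y, z axes, in that order (R = Rz(yaw) Ry(pitch) Rx(roll)).
In Python, from rig import sense, grab_frame, get_calibration, sign_off, boxes_of, trace gives the robot as it stands.
- The arm moves only by the tool servo_tool, never from a script. Its argument "rows" is a list of rows, each a list of 3 entries, a list of its own where there are three numbers: the finger opening in mm, from 0 to 85.4, then the shift along the tool's x, y, z in mm, then the turn, a rotation vector about the tool's x, y, z in degrees. A call has 1 to 8 rows; each row shifts and turns the commanded pose from where the row before left it, along the tool's axes as they then stand; what a row does not reach is not made up. A row lasts 1/8 s, in which the tool goes at most 62.5 mm and 10.7 degrees, less where a joint would pass 70% of its speed; a pose out of reach is approached as far as the arm can. A call is refused whole if a number of a shift passes 62.5 or a number of a turn 10.7, either way. A call with a gripper value outside its range is refused whole. The fingers move at their own pace and stop on an object; "force" is the grip in N (left out, the last holds). Time passes only in rows, so rows that do not move let the fingers close. It gives the time, the measured TCP pose, the force and the opening at its end, in the units of the state.
- sense(): the state, without advancing time (a new reading comes with each control period).
- grab_frame(name): name is "scene" or "top" or "wrist"; returns the picture (420x560x3 uint8, blue, green, red); there is no depth.
- get_calibration(name): a dict with "intrinsics" (3x3 intrinsics, pixels), "world_to_cam" (4x4, takes a point from world to camera coordinates). Camera axes: x right, y down, z forward; pixel columns grow to the right and rows downward; lengths in mm; the calibration is good to about 2 mm. A picture is of the moment at which its call begins: read the wrist's pose just before it. get_calibration takes no time and is no camera call; for the wrist camera it gives the pose at the moment of the call.
- sign_off(): hands the job in, once; it reports no verdict.
Trained networks look in the newest picture that a camera, given by its name, has taken for a name from the list of things; names that differ only in an ending like _2 or _b are one class to them, and where a whole thing is asked for, a point or a joint stands for the part that bears it (a point fixed in the world has none). Each returns a list of dicts, best first, with "conf" (0 to 1); they miss things now and then, are a little off and sometimes report something else, mostly with a low value. They report only what shows in the picture. A call takes as long as a camera call. They do not tell look-alikes from the thing itself.
- boxes_of(camera, thing): "centre" ([x, y, z] in mm, in the coordinates of the camera as it stood for that picture, good to about 4 mm: the middle of the surface that is visible of it).
- trace(camera, thing): "mask" (420x560 bool, what is visible of it).
The state is a dict: "clock": time; "qpos": joint angles; "qvel": joint speeds; "joint_efforts": joint torques, N m; "eef_pos": TCP position; "tcp_rot": TCP orientation; "contact_force": force on the tool from outside, world axes, zero at the start; "wrist_torque": the same for the moment, N m; "opening": opening from 0.0 (shut) to 1.0 (fully open).
Only numpy, scipy, OpenCV 4.12 (cv2) and the standard library are available. Lean on these libraries where they do the work, as an engineer would, in place of code of your own. Each camera call takes 0.05 s, during which the arm holds its last target. There are 200 camera calls.

TASK

Of the three grey clay blanks on the ware board, which look alike, one has not been hollowed yet and weighs about twice as much as the others: feel for it by lifting. Swap it with the finished blank on the banding wheel: the heavy one must stand upright, centred on the wheel, and the finished one centred on the plaster disc that the heavy one left, with the two light ones standing where they were. Set the blanks down without dropping or tipping any, and leave the bottle, tool jar, cup and calipers alone.

Things in the scene. Friction and masses are not known exactly. Their poses are not given: they have to be found in the camera images.
- blank_a: clay blank: dark grey pedestal, alike in all outward sizes: foot 72 dia x 10 high, flaring in to a straight neck 48 dia from 40 to 90 (its flat top, 90 high overall). Origin: centre of the underside, z up. One of three standing on the plaster discs of the ware board, any on any disc; two are hollow, about 0.3 kg, and one is not, about 0.6 kg; which one changes every time
- blank_b: clay blank: dark grey pedestal, alike in all outward sizes: foot 72 dia x 10 high, flaring in to a straight neck 48 dia from 40 to 90 (its flat top, 90 high overall). Origin: centre of the underside, z up. One of three standing on the plaster discs of the ware board, any on any disc; two are hollow, about 0.3 kg, and one is not, about 0.6 kg; which one changes every time
- blank_c: clay blank: dark grey pedestal, alike in all outward sizes: foot 72 dia x 10 high, flaring in to a straight neck 48 dia from 40 to 90 (its flat top, 90 high overall). Origin: centre of the underside, z up. One of three standing on the plaster discs of the ware board, any on any disc; two are hollow, about 0.3 kg, and one is not, about 0.6 kg; which one changes every time
- blank_w: clay blank: dark grey pedestal, alike in all outward sizes: foot 72 dia x 10 high, flaring in to a straight neck 48 dia from 40 to 90 (its flat top, 90 high overall). Origin: centre of the underside, z up. The finished, hollow one, about 0.3 kg, that stands on the banding wheel at the start
- ware_board: fixed square wooden board 220 x 220, 18 thick, carrying four plaster discs in a square, 116 between centres. Origin: centre of the underside, z up, x and y along its edges
- bat_0 (a point): centre of the upper face of one of the four pale plaster discs (92 dia, 6 thick, fixed on the ware board); a blank or the cup stands here; 24 above the table
- bat_1 (a point): centre of the upper face of one of the four pale plaster discs (92 dia, 6 thick, fixed on the ware board); a blank or the cup stands here; 24 above the table
- bat_2 (a point): centre of the upper face of one of the four pale plaster discs (92 dia, 6 thick, fixed on the ware board); a blank or the cup stands here; 24 above the table
- bat_3 (a point): centre of the upper face of one of the four pale plaster discs (92 dia, 6 thick, fixed on the ware board); a blank or the cup stands here; 24 above the table
- wheel: banding wheel: fixed aluminium disc 140 dia on an iron foot, brake locked, does not turn; its upper face, with two engraved centring rings, is 70 above the origin (centre of the underside, on the table), z up
- bottle: bystander: white plastic bottle 56 dia, 165 high, standing on the table near the board; origin: centre of the underside
- tool_jar: bystander: terracotta jar 74 dia, 105 high, with three tool handles rising to 175 within 35 of its axis, on the table near the wheel; origin: centre of the underside
- cup: bystander: blue ceramic cup 68 dia at the rim, 75 high, standing on the fourth disc of the ware board, which may be any of them; origin: centre of the underside
- calipers: bystander: steel bow calipers lying flat on the table near the wheel, 180 long along their x (from -95 to +80), 64 wide, 10 high; origin: on the table
Mind the look-alikes: they are no part of the job. Leave any purple look-alike of the blank_b alone.

How it is judged (in metres and radians):
At the end, for the whole second after the job is handed in: The heavy blank stands within 15 mm of the wheel's centre, on its upper face; the finished blank stands within 20 mm of the centre of the disc that the heavy one left; the two light ones are within 20 mm of where they began; all five are upright (0.1 rad) and at rest (((horizontal distance between blank_a and wheel below 0.015 m and z of blank_a in the frame of wheel between 0.066 and 0.075 m and contact force between blank_a and wheel above 4.6 N and distance of each of blank_b, blank_c from where it was at the start of the episode below 0.02 m) or (horizontal distance between blank_b and wheel below 0.015 m and z of blank_b in the frame of wheel between 0.066 and 0.075 m and contact force between blank_b and wheel above 4.6 N and distance of each of blank_a, blank_c from where it was at the start of the episode below 0.02 m) or (horizontal distance between blank_c and wheel below 0.015 m and z of blank_c in the frame of wheel between 0.066 and 0.075 m and contact force between blank_c and wheel above 4.6 N and distance of each of blank_a, blank_b from where it was at the start of the episode below 0.02 m)) and ((horizontal distance between blank_w and bat_0 below 0.02 m and distance between blank_w and bat_0 below 0.022 m) or (horizontal distance between blank_w and bat_1 below 0.02 m and distance between blank_w and bat_1 below 0.022 m) or (horizontal distance between blank_w and bat_2 below 0.02 m and distance between blank_w and bat_2 below 0.022 m) or (horizontal distance between blank_w and bat_3 below 0.02 m and distance between blank_w and bat_3 below 0.022 m)) and angle between each of blank_a, blank_b, blank_c, blank_w's own z axis and vertical below 0.1 rad and linear speed of each of blank_a, blank_b, blank_c, blank_w below 0.02 m/s); the robot touches nothing.
It fails at once if the bottle is moved more than 25 mm or tipped (distance of bottle from where it was at the start of the episode above 0.025 m or angle between bottle's own z axis and vertical above 0.3 rad).
It fails at once if the tool jar is moved more than 25 mm or tipped (distance of tool_jar from where it was at the start of the episode above 0.025 m or angle between tool_jar's own z axis and vertical above 0.3 rad).
It fails at once if the cup is moved more than 25 mm or tipped (distance of cup from where it was at the start of the episode above 0.025 m or angle between cup's own z axis and vertical above 0.3 rad).
It fails at once if the calipers are moved more than 25 mm or tipped (distance of calipers from where it was at the start of the episode above 0.025 m or angle between calipers's own z axis and vertical above 0.3 rad).
It fails at once if a blank is tipped over or dropped (falls free faster than 0.5 m/s) (angle between any of blank_a, blank_b, blank_c, blank_w's own z axis and vertical above 0.6 rad or (linear speed of blank_a above 0.5 m/s and contact force between blank_a and the fingers below 0.1 N) or (linear speed of blank_b above 0.5 m/s and contact force between blank_b and the fingers below 0.1 N) or (linear speed of blank_c above 0.5 m/s and contact force between blank_c and the fingers below 0.1 N) or (linear speed of blank_w above 0.5 m/s and contact force between blank_w and the fingers below 0.1 N)).
It also fails if it takes over 72 s, if anything falls off the work surface, if the arm or the gripper's body presses on something with over 40 N, if the wrist force passes 120 N, or if a joint passes its speed limit or range.

## Working session

There is one attempt and no reset: what is moved stays moved. The work goes in short steps, Python scripts to look and compute and a tool call to move; the robot and the scene stay as the last step left them, time stands still between calls to the robot, and variables do not carry over. Pictures are saved under pics/ and viewed, about 8 in all and at most 12, crops included, and the job is handed in when it is done.

Besides the shell and the picture viewer there is one more tool, called after ">>>" as name([rows], argument=value, ...), one row to a line, values as JSON. servo_tool: Moves the arm, as the interface text tells. Its arguments: {"type":"object","properties":{"rows":{"type":"array","items":{"type":"array"}},"force":{"type":"number"}},"required":["rows"]}

```bash
ls; mkdir -p pics
cat > h.py <<'E'
import numpy as np,cv2
from rig import *
def toworld(p,cal):
    T=np.linalg.inv(np.array(cal["world_to_cam"])); return (T@np.append(p,1))[:3]
def ray(px,cal,z):
    K=np.array(cal["intrinsics"]);T=np.linalg.inv(np.array(cal["world_to_cam"]))
    d=T[:3,:3]@np.linalg.inv(K)@np.array([px[0],px[1],1.]); o=T[:3,3]
    return o+d*(z-o[2])/d[2]
E
python3 - <<'E'
from h import *
s=sense();print(s)
a=grab_frame("top");b=grab_frame("scene")
cv2.imwrite("pics/t0.png",a);cv2.imwrite("pics/s0.png",b)
for c in["top","scene"]:
    cal=get_calibration(c);print(c,toworld(np.zeros(3),cal).round())
    for n in["blank_a","bat_0","ware_board","wheel","cup","bottle","tool_jar","calipers"]:
        for r in boxes_of(c,n)[:6]:print(c,n,round(r["conf"],2),toworld(r["centre"],cal).round())
E
```

```text
pics
{'clock': 0.0, 'qpos': array([-1.30837594e+00,  3.53654219e-01,  1.63412640e+00, -6.75217705e-06,
        1.15521357e+00, -2.40924365e-03]), 'qvel': array([ 0.0007963 ,  0.00039075, -0.00110221,  0.00033954, -0.00184727,
        0.00138961]), 'joint_efforts': array([-2.91972181e-03, -6.05268717e+01, -3.42062581e+01, -2.36611195e-04,
        9.42207291e-03,  7.49379780e-06]), 'eef_pos': array([ 163.44710467, -602.70798015,  197.66123725]), 'tcp_rot': array([-3.14019111e+00,  2.79696712e-06,  2.64832359e-01]), 'contact_force': array([ 0.3858376 , -0.35228821,  0.16832276]), 'wrist_torque': array([ 0.03133671, -0.02299321, -0.0142797 ]), 'opening': 0.9980037910604916}
top [ 493.  -24. 1003.]
top blank_a 0.94 [366.  41.  87.]
top blank_a 0.92 [520. 162. 108.]
top blank_a 0.77 [635. 269.  89.]
top blank_a 0.68 [522. 270.  90.]
top blank_a 0.58 [ 531. -207.  150.]
top bat_0 0.77 [581. 220.  23.]
top bat_0 0.68 [ 339. -146.    6.]
top ware_board 0.97 [577. 221.  15.]
top cup 0.94 [641. 175.  58.]
top bottle 0.95 [730. 195. 106.]
top tool_jar 0.83 [ 662. -198.  106.]
top calipers 0.86 [ 337. -145.    7.]
top calipers 0.33 [581. 217.  20.]
scene [ 885. -629.  924.]
scene blank_a 0.95 [528. 144.  76.]
scene blank_a 0.93 [366.  30.  50.]
scene blank_a 0.71 [ 536. -232.  122.]
scene blank_a 0.67 [527. 259.  77.]
scene blank_a 0.64 [640. 261.  78.]
scene bat_0 0.81 [586. 164.  16.]
scene bat_0 0.45 [642. 261.  81.]
scene ware_board 0.81 [585. 162.  14.]
scene wheel 0.78 [ 533. -240.   74.]
scene cup 0.88 [637. 153.  76.]
scene bottle 0.77 [746. 183.  89.]
scene bottle 0.38 [527. 146.  74.]
scene tool_jar 0.96 [ 674. -225.  104.]
scene calipers 0.56 [ 338. -155.    7.]
```

View pics/t0.png

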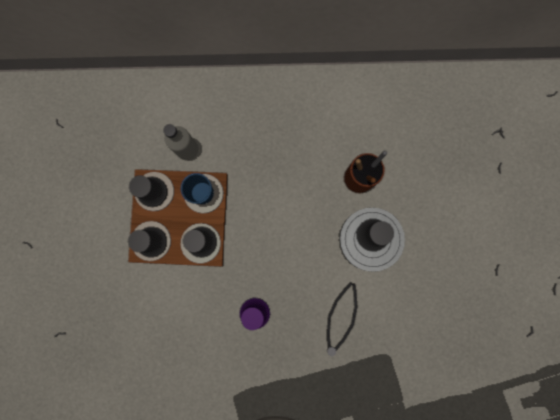

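View pics/s0.png

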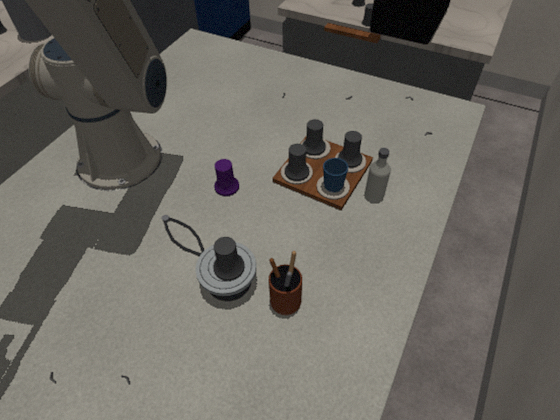

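Top view: three dark blanks at about (142,190), (145,240) and (197,240), the cup at (200,190), the bottle at (177,138), and the purple look-alike at (255,315). The wheel is at (372,240) with its blank, the jar at (366,172) and the calipers at (342,318). The scene view agrees. Next I fit silhouettes for precise poses.

```bash
cat >> h.py <<'E'
from scipy.optimize import minimize
PROF=[(36,0),(36,10),(24,40),(24,90)]
def proj(P,cal):
    T=np.array(cal["world_to_cam"]);K=np.array(cal["intrinsics"])
    q=(T[:3,:3]@P.T+T[:3,3:]); q=K@q; return (q[:2]/q[2]).T
A=np.linspace(0,2*np.pi,40)
def render(x,y,z0,cal,prof=PROF,S=4):
    m=np.zeros((420*S,560*S),np.uint8)
    C=[proj(np.c_[x+r*np.cos(A),y+r*np.sin(A),np.full(40,z0+h)],cal) for r,h in prof]
    for a,b in zip(C[:-1],C[1:]):
        cv2.fillConvexPoly(m,cv2.convexHull(np.round((np.r_[a,b]+.5)*S).astype(np.int32)),1)
    return m>0
def fit(mask,x,y,z0,cal,prof=PROF,S=4):
    M=cv2.resize(mask.astype(np.uint8),None,fx=S,fy=S,interpolation=cv2.INTER_NEAREST)>0
    def f(p):
        r=render(p[0],p[1],z0,cal,prof); return -(r&M).sum()/max(1,(r|M).sum())
    o=minimize(f,[x,y],method="Nelder-Mead",options=dict(initial_simplex=[[x,y],[x+12,y],[x,y+12]],xatol=.3,fatol=1e-4))
    return o.x,-o.fun
E
python3 - <<'E'
from h import *
for c in["top","scene"]:
    grab_frame(c);cal=get_calibration(c)
    for r in trace(c,"blank_a")[:7]:
        m=r["mask"];v=np.argwhere(m).mean(0)[::-1]
        p=ray(v,cal,80);z0=70 if p[1]<-100 else (24 if p[1]>100 else 0)
        p=ray(v,cal,z0+45);x,s=fit(m,p[0],p[1],z0,cal);print(c,"blank",round(r["conf"],2),v.round(),z0,x.round(1),round(s,3))
    for r in trace(c,"wheel")[:1]:
        m=r["mask"]
        for w in trace(c,"blank_a"):
            if (w["mask"].any() and cv2.dilate(w["mask"].astype(np.uint8),np.ones((5,5)))[m].any()): m=m|w["mask"]
        x,s=fit(m,533,-222,0,cal,[(70,64),(70,70)]);print(c,"wheel",r["conf"],x.round(1),round(s,3))
    for r in trace(c,"ware_board")[:1]:
        q=cv2.minAreaRect(np.argwhere(r["mask"])[:,::-1].astype(np.float32));b=cv2.boxPoints(q)
        W=np.array([ray(k,cal,18)[:2] for k in b]);print(c,"board",r["conf"],W.round().tolist(),W.mean(0).round(1))
    for n,pr in(("bottle",[(28,0),(28,100),(12,130),(12,165)]),("tool_jar",[(37,0),(37,105)])):
        for r in trace(c,n)[:1]:print(c,n,fit(r["mask"],*((735,188) if n=="bottle" else (665,-210)),0,cal,pr))
E
```

```text
top blank 0.9 [374. 234.] 70 [ 530.8 -216.8] 0.966
top blank 0.89 [147. 241.] 24 [522.7 282.7] 0.96
top blank 0.88 [148. 190.] 24 [639.5 280.9] 0.952
top blank 0.87 [254. 313.] 0 [356.2  46.4] 0.912
top blank 0.56 [200. 241.] 24 [521.3 166. ] 0.965
top blank 0.53 [364. 172.] 70 [ 663.5 -198.9] 0.791
top wheel 0.7 [ 521.5 -215.5] 0.98
top board 0.86 [[476.0, 338.0], [696.0, 331.0], [682.0, 106.0], [463.0, 117.0]] [579.4 223.3]
top bottle (array([745.59109286, 205.60578758]), np.float64(0.947614143494679))
top tool_jar (array([ 668.16527701, -203.10882792]), np.float64(0.9383058823529412))
scene blank 0.95 [313. 138.] 24 [518.7 279.3] 0.914
scene blank 0.87 [225. 178.] 0 [352.1  44.5] 0.944
scene blank 0.84 [297. 163.] 24 [518.9 165.8] 0.919
scene blank 0.77 [227. 260.] 70 [ 527.  -218.8] 0.963
scene blank 0.64 [351. 149.] 24 [634.7 283.2] 0.824
scene wheel 0.92 [ 519.7 -220.1] 0.878
scene bottle (array([740.8122468 , 205.50964999]), np.float64(0.8737528269256353))
scene tool_jar (array([ 664.75528061, -204.51550502]), np.float64(0.9068184440256893))
```

>>> servo_tool([
  [85,[0,0,-20],[0,0,7.6]],
  [85,[0,0,-20],[0,0,7.6]],
  [85,[20,-21,0],[0,0,0]],
  [85,[38,-40,0],[0,0,0]],
  [85,[38,-40,0],[0,0,0]],
  [85,[38,-40,0],[0,0,0]],
  [85,[38,-40,0],[0,0,0]],
  [85,[38,-40,0],[0,0,0]],
], force=40)

```text
clock: 2.6
eef_pos: [374.8, -381.0, 238.6]
tcp_rot: [3.141, -0.0, -0.001]
contact_force: [0.4, 0.3, -0.2]
opening: 0.997
```

>>> servo_tool([
  [85,[38,-40,0],[0,0,0]],
  [85,[38,-40,0],[0,0,0]],
  [85,[38,-40,0],[0,0,0]],
  [85,[26,-29,0],[0,0,0]],
  [85,[13,-14,0],[0,0,0]],
  [85,[0,0,0],[0,0,0]],
])

```text
clock: 3.35
eef_pos: [527.2, -218.9, 238.3]
tcp_rot: [3.142, 0.0, 0.001]
contact_force: [-0.6, 0.2, -0.7]
opening: 0.997
```

Run:
```python
from h import *
s=sense();print(s["clock"],s["eef_pos"],s["qpos"])
cal=get_calibration("wrist");f=grab_frame("wrist");cv2.imwrite("pics/w1.png",f);print(toworld(np.zeros(3),cal))
for n,pr,z in(("blank_a",PROF,70),("wheel",[(70,64),(70,70)],0)):
    for r in trace("wrist",n)[:3]:
        m=r["mask"];v=np.argwhere(m).mean(0)[::-1];print(n,r["conf"],v)
        if n=="wheel":
            for w in trace("wrist","blank_a")[:1]: m=m|w["mask"]
        print(fit(m,528,-218,z,cal,pr,S=4))
```

```text
3.35 [ 527.15155081 -218.88585706  238.25723826] [-3.96088569e-01  2.32654325e-01  1.70734451e+00 -1.63620387e-04
  1.20179533e+00  1.17363943e+00]
[ 595.06397081 -218.92347922  413.93818157]
blank_a 0.89 [276.9186237  188.75113781]
(array([ 529.00796723, -218.18674869]), np.float64(0.9652561834543837))
blank_a 0.73 [ 58.53321201 313.16681832]
(array([ 528., -218.]), np.float64(-0.0))
wheel 0.61 [276.87220237 185.56761332]
(array([ 519.79588026, -217.78314698]), np.float64(0.9822901569066859))
```

View pics/w1.png

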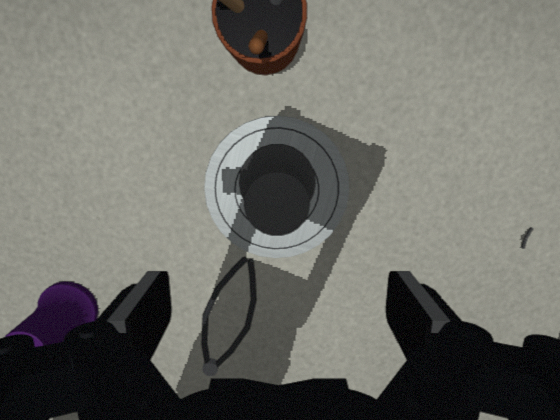

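The wrist view shows the blank standing slightly off-centre on the wheel, both around (277,187), with the jar at (260,30), the calipers lower left at (230,315) and purple at (65,310). The wheel fits at (520,-218) and its blank at (529,-218). I descend and grip.

>>> servo_tool([
  [85,[2,-1,35],[0,0,0]],
  [85,[0,0,40],[0,0,0]],
  [85,[0,0,27],[0,0,0]],
  [85,[0,0,14],[0,0,0]],
  [40,[0,0,0],[0,0,0]],
  [40,[0,0,0],[0,0,0]],
  [40,[0,0,0],[0,0,0]],
  [40,[0,0,0],[0,0,0]],
], force=50)

```text
clock: 4.55
eef_pos: [533.8, -220.1, 128.7]
tcp_rot: [3.137, -0.011, -0.0]
contact_force: [-2.5, 4.3, 34.0]
opening: 0.468
```

Run:
```python
from h import *
s=sense();print(s["contact_force"],s["wrist_torque"],s["opening"],s["eef_pos"])
a=grab_frame("wrist");b=grab_frame("scene");b=cv2.resize(b[170:350,120:360],None,fx=2.33,fy=2.33)
cv2.imwrite("pics/w2.png",np.hstack([cv2.resize(a,None,fx=.43,fy=.43,interpolation=3)if 0 else cv2.resize(a,(240,419)),b[:419,:559]]))
```

```text
[-2.53775809  4.26956048 34.03862647] [ 0.06082951  0.41350481 -0.06251284] 0.468040613961579 [ 533.84873032 -220.08980855  128.71968483]
```

View pics/w2.png

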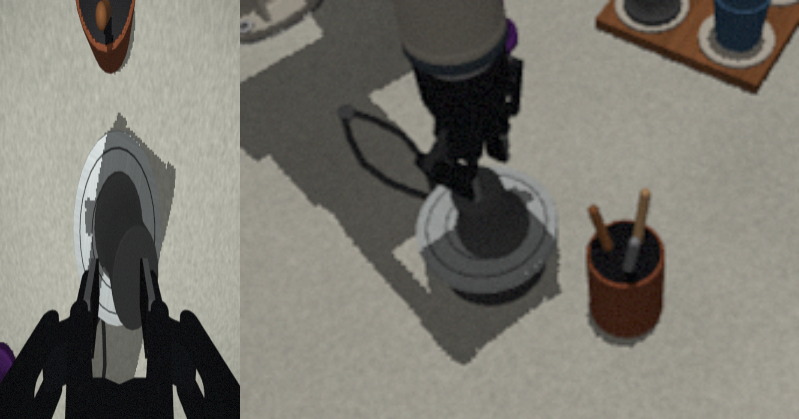

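Run:
```python
from h import *
a=grab_frame("wrist");g=np.clip(a[100:420,100:460].astype(float)*2.5,0,255).astype(np.uint8)
b=np.clip(grab_frame("scene")[220:320,170:290].astype(float)*2.5,0,255).astype(np.uint8)
cv2.imwrite("pics/w3.png",np.hstack([cv2.resize(g,(450,400)),cv2.resize(b,(350,400))]))
```

```text
(no output)
```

View pics/w3.png

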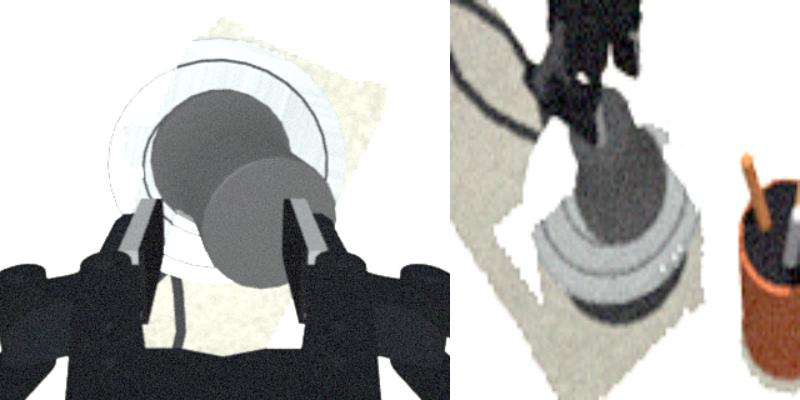

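The blank is leaning: its foot is at crop (220,155) and its top at (268,222), under the right finger. I will quantify the tilt before moving.

```bash
python3 - <<'E'
from h import *
cal=get_calibration("wrist");print(cal["intrinsics"][0][0],toworld(np.zeros(3),cal),sense()["eef_pos"],sense()["tcp_rot"])
for z in(80,):print("base",ray((276,224),cal,z))
for z in(165,155,145,135):print("top",ray((314,278),cal,z))
for nm in ["wrist","scene","top"]:
    grab_frame(nm);cal=get_calibration(nm)
    M=trace(nm,"blank_a")
    for r in M[:6]:
        v=np.argwhere(r["mask"]).mean(0)[::-1]; p=ray(v,cal,100)
        print(nm,r["conf"],v.round(),p.round())
        if abs(p[0]-525)<50 and abs(p[1]+218)<50: np.save(nm+".npy",r["mask"])
E
cat > pose.py <<'E'
from h import *
import os
from scipy.spatial.transform import Rotation as R
cams=[c for c in("wrist","scene","top") if os.path.exists(c+".npy")]
Ms={c:np.load(c+".npy") for c in cams};cals={c:get_calibration(c) for c in cams}
def rend(p,cal,S=2):
    m=np.zeros((420*S,560*S),np.uint8);Q=R.from_rotvec([p[3],p[4],0]).as_matrix()
    C=[proj(np.c_[r*np.cos(A),r*np.sin(A),np.full(40,h)]@Q.T+p[:3],cal) for r,h in PROF]
    for a,b in zip(C[:-1],C[1:]):cv2.fillConvexPoly(m,cv2.convexHull(np.round((np.r_[a,b]+.5)*S).astype(np.int32)),1)
    return cv2.resize(m,(560,420),interpolation=cv2.INTER_AREA)>0
def f(p):return sum((rend(p,cals[c])&~Ms[c]).sum()*(.3 if c!="top" else .3)/Ms[c].sum()+(~rend(p,cals[c])&Ms[c]).sum()/Ms[c].sum() for c in cams)
best=None
for t in(0,.25,.5,.8):
    x0=np.array([525,-217,72,t*.7,-t*.7]);sx=np.vstack([x0]+[x0+d for d in np.diag([8,8,6,.2,.2])])
    o=minimize(f,x0,method="Nelder-Mead",options=dict(initial_simplex=sx,maxfev=500))
    print(t,o.fun.round(3),o.x.round(3),"tilt",np.hypot(*o.x[3:]).round(3))
E
python3 pose.py
```

```text
365.1607253264169 [ 599.67505026 -219.38350532  305.11266628] [ 533.70101917 -219.94755147  128.70661356] [ 3.13756741e+00 -1.08213361e-02 -2.29490525e-04]
base [ 530.8633023  -219.02295435   80.        ]
top [ 533.23254509 -235.02041343  165.        ]
top [ 528.49046809 -236.1364373   155.        ]
top [ 523.74839109 -237.25246118  145.        ]
top [ 519.0063141  -238.36848506  135.        ]
wrist 0.68 [ 13. 360.] [445. -48. 100.]
wrist 0.66 [288. 245.] [ 524. -226.  100.]
scene 0.85 [296. 164.] [536. 125. 100.]
scene 0.64 [314. 138.] [538. 239. 100.]
scene 0.6 [351. 149.] [648. 242. 100.]
scene 0.48 [324. 178.] [625. 108. 100.]
top 0.95 [200. 241.] [519. 153. 100.]
top 0.92 [148. 241.] [521. 265. 100.]
top 0.8 [370. 241.] [ 516. -207.  100.]
top 0.7 [148. 190.] [631. 267. 100.]
0 1.151 [ 5.30257e+02 -2.22787e+02  7.45400e+01 -8.70000e-02 -4.90000e-02] tilt 0.1
0.25 1.166 [ 5.30606e+02 -2.21480e+02  7.37490e+01 -6.30000e-02 -6.00000e-02] tilt 0.087
0.5 1.155 [ 5.30319e+02 -2.22378e+02  7.69880e+01 -6.50000e-02 -4.40000e-02] tilt 0.079
0.8 1.143 [ 5.30107e+02 -2.23796e+02  6.87170e+01 -7.40000e-02 -3.80000e-02] tilt 0.084
```

Run:
```python
from h import *
cal=get_calibration("wrist");e=sense()["eef_pos"]
for dz in(0,6,13,19,30,40):
    P=np.array([[e[0]+dx,e[1]+s*20,e[2]+dz] for s in(1,-1) for dx in(-11,11)])
    print(dz,((proj(P,cal)-100)*1.25).round().tolist())
s=sense();print(s["contact_force"],s["wrist_torque"],s["joint_efforts"])
```

```text
0 [[174.0, 208.0], [173.0, 158.0], [270.0, 208.0], [272.0, 157.0]]
6 [[173.0, 214.0], [171.0, 162.0], [272.0, 214.0], [273.0, 162.0]]
13 [[171.0, 221.0], [169.0, 168.0], [274.0, 221.0], [275.0, 168.0]]
19 [[169.0, 228.0], [167.0, 173.0], [275.0, 228.0], [277.0, 173.0]]
30 [[166.0, 242.0], [164.0, 184.0], [279.0, 242.0], [281.0, 184.0]]
40 [[162.0, 257.0], [160.0, 195.0], [283.0, 256.0], [285.0, 195.0]]
[-1.63582371  4.75478329 33.79396892] [0.0325772  0.37610137 0.0272431 ] [-1.92387857e+00 -3.68442678e+01 -1.94735867e+01 -3.86164226e-01
 -1.00643825e+00 -2.88740586e-02]
```

The fingertips appear about 40 mm higher than the reported TCP, and one finger rests on the blank's top, which explains the 34 N and the lean. I lift straight up gently so it rocks back.

>>> servo_tool([
  [40,[0,0,-4],[0,0,0]],
  [40,[0,0,-4],[0,0,0]],
  [40,[0,0,-4],[0,0,0]],
  [40,[0,0,-4],[0,0,0]],
  [40,[0,0,-6],[0,0,0]],
  [40,[0,0,-10],[0,0,0]],
  [40,[0,0,-20],[0,0,0]],
  [85,[0,0,-20],[0,0,0]],
])

```text
clock: 6.05
eef_pos: [528.7, -218.4, 195.4]
tcp_rot: [-3.142, 0.0, -0.001]
contact_force: [-0.7, 0.6, 0.9]
opening: 0.665
```

Run:
```python
from h import *
s=sense();print(s["clock"],s["eef_pos"],s["contact_force"],s["opening"])
cal=get_calibration("wrist");w=grab_frame("wrist")
for r in trace("wrist","blank_a")[:2]:
    m=r["mask"];print(r["conf"],np.argwhere(m).mean(0),fit(m,528,-218,70,cal))
g=np.clip(w.astype(float)*2.2,0,255).astype(np.uint8)
b=np.clip(grab_frame("scene")[190:320,150:300].astype(float)*2.2,0,255).astype(np.uint8)
cv2.imwrite("pics/w4.png",np.hstack([cv2.resize(g,(450,337)),cv2.resize(b,(350,337))]))
e=s["eef_pos"];op=s["opening"]*85.4/2
for dz in(0,13,30,40,50):
    print(dz,(proj(np.array([[e[0]+11,e[1]+q*op,e[2]+dz] for q in(1,-1)]),cal)*450/560).round().tolist())
```

```text
6.05 [ 528.73273508 -218.38998734  195.36872474] [-0.68314339  0.57052984  0.92120795] 0.6654364140890646
0.75 [201.23346706 269.51197101] (array([ 531.82424328, -212.36036278]), np.float64(0.9758626968231224))
0 [[178.0, 182.0], [268.0, 182.0]]
13 [[175.0, 189.0], [272.0, 189.0]]
30 [[170.0, 199.0], [277.0, 199.0]]
40 [[166.0, 206.0], [280.0, 206.0]]
50 [[162.0, 215.0], [284.0, 215.0]]
```

View pics/w4.png

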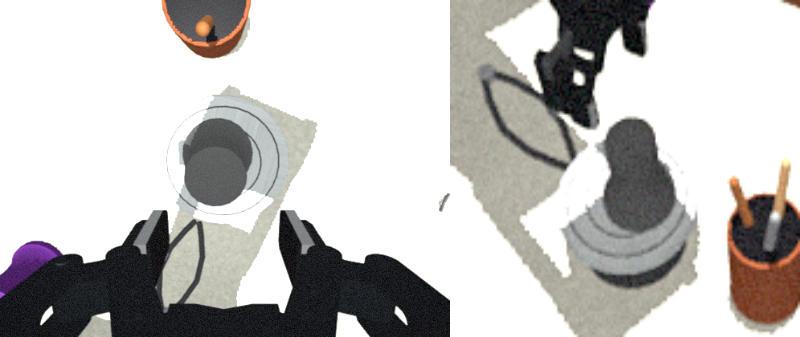

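Run:
```python
from h import *
e=sense()["eef_pos"];cal=get_calibration("scene")
for dz in(0,10,20,30,40,50):
  for y in(-30,-42):
    print(dz,y,[(( p-[150,190])*[350/150,337/130]+[450,0]).round().tolist() for p in proj(np.array([[e[0]+dx,e[1]+y,e[2]+dz] for dx in(-11,11)]),cal)])
```

```text
0 -30 [[590.0, 141.0], [612.0, 151.0]]
0 -42 [[583.0, 153.0], [605.0, 163.0]]
10 -30 [[589.0, 134.0], [610.0, 144.0]]
10 -42 [[581.0, 145.0], [603.0, 156.0]]
20 -30 [[587.0, 127.0], [609.0, 137.0]]
20 -42 [[580.0, 138.0], [601.0, 148.0]]
30 -30 [[585.0, 119.0], [607.0, 129.0]]
30 -42 [[578.0, 131.0], [600.0, 141.0]]
40 -30 [[584.0, 111.0], [606.0, 122.0]]
40 -42 [[576.0, 123.0], [598.0, 133.0]]
50 -30 [[582.0, 103.0], [604.0, 114.0]]
50 -42 [[574.0, 115.0], [596.0, 126.0]]
```

Both cameras put the tips about 40 mm above the reported TCP, so I grasp with the TCP at base + 30. The blank is upright again at (532,-212).

>>> servo_tool([
  [85,[3,-6,0],[0,0,0]],
  [85,[0,0,0],[0,0,0]],
  [85,[0,0,25],[0,0,0]],
  [85,[0,0,35],[0,0,0]],
  [85,[0,0,25],[0,0,0]],
  [85,[0,0,10],[0,0,0]],
  [60,[0,0,0],[0,0,0]],
  [60,[0,0,0],[0,0,0]],
])

```text
clock: 7.2
eef_pos: [532.4, -212.7, 100.3]
tcp_rot: [3.141, -0.001, -0.0]
contact_force: [0.4, 0.4, 0.2]
opening: 0.705
```

Run:
```python
from h import *
s=sense();print(s["eef_pos"],s["contact_force"],s["opening"])
g=np.clip(grab_frame("wrist").astype(float)*2.2,0,255).astype(np.uint8)
b=np.clip(grab_frame("scene")[190:320,150:300].astype(float)*2.2,0,255).astype(np.uint8)
cv2.imwrite("pics/w5.png",np.hstack([cv2.resize(g,(450,337)),cv2.resize(b,(350,337))]))
```

```text
[ 532.44885236 -212.66721495  100.29063312] [0.38201687 0.44478331 0.22809892] 0.7051924442956327
```

View pics/w5.png

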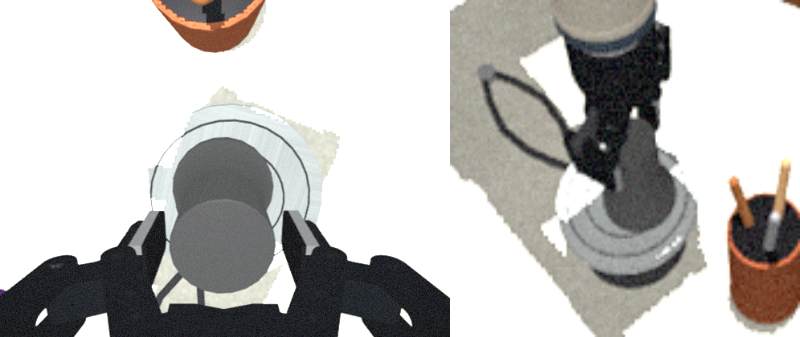

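The fingers now straddle the neck evenly (neck at x≈222, fingers at 160 and 285). I close.

>>> servo_tool([
  [35,[0,0,0],[0,0,0]],
  [35,[0,0,0],[0,0,0]],
  [35,[0,0,0],[0,0,0]],
  [35,[0,0,0],[0,0,0]],
], force=50)

```text
clock: 7.8
eef_pos: [532.4, -212.6, 100.5]
tcp_rot: [3.141, -0.002, -0.001]
contact_force: [-1.0, 1.4, 6.0]
opening: 0.545
```

>>> servo_tool([
  [35,[0,0,-8],[0,0,0]],
  [35,[0,0,-15],[0,0,0]],
  [35,[0,-15,-7],[0,0,0]],
  [35,[0,-35,0],[0,0,0]],
  [35,[0,-40,0],[0,0,0]],
  [35,[0,-40,0],[0,0,0]],
  [35,[0,-40,10],[0,0,0]],
  [35,[0,-25,20],[0,0,0]],
])

```text
clock: 8.8
eef_pos: [532.3, -14.9, 100.3]
tcp_rot: [-3.141, -0.002, 0.001]
contact_force: [-0.3, 0.3, -2.6]
opening: 0.546
```

>>> servo_tool([
  [35,[0,-3,20],[0,0,0]],
  [35,[0,0,25],[0,0,0]],
  [35,[0,0,15],[0,0,0]],
  [35,[0,0,6],[0,0,0]],
  [35,[0,0,3],[0,0,0]],
  [35,[0,0,1],[0,0,0]],
  [35,[0,0,0],[0,0,0]],
])

```text
clock: 9.68
eef_pos: [532.4, -14.3, 30.6]
tcp_rot: [-3.141, -0.001, -0.001]
contact_force: [-2.8, 2.6, 4.9]
opening: 0.544
```

>>> servo_tool([
  [56,[0,0,0],[0,0,0]],
  [70,[0,0,0],[0,0,0]],
  [85,[0,0,0],[0,0,0]],
  [85,[0,0,-15],[0,0,0]],
  [85,[0,0,-40],[0,0,0]],
  [85,[0,0,-45],[0,0,0]],
  [85,[0,-20,-20],[0,0,0]],
  [85,[0,-40,0],[0,0,0]],
])

```text
clock: 10.68
eef_pos: [533.6, 45.5, 152.7]
tcp_rot: [-3.141, -0.005, -0.003]
contact_force: [0.1, 0.1, -0.0]
opening: 0.992
```

>>> servo_tool([
  [85,[0,-45,0],[0,0,0]],
  [85,[-3,-40,0],[0,0,0]],
  [85,[-10,-25,0],[0,0,0]],
  [85,[0,-10,0],[0,0,0]],
  [85,[0,0,0],[0,0,0]],
])

```text
clock: 11.3
eef_pos: [519.3, 165.8, 150.0]
tcp_rot: [-3.142, -0.001, 0.0]
contact_force: [1.0, -0.9, 0.2]
opening: 0.991
```

```bash
cat > b.py <<'E'
from h import *
s=sense();print(s["clock"],s["eef_pos"],s["qpos"])
for c in("wrist","top"):
    grab_frame(c);cal=get_calibration(c)
    for r in trace(c,"blank_a")[:7]:
        m=r["mask"];v=np.argwhere(m).mean(0)[::-1];p=ray(v,cal,70)
        z0=24 if p[1]>110 else (70 if p[1]<-130 else 0);p=ray(v,cal,z0+45)
        x,q=fit(m,p[0],p[1],z0,cal);print(c,round(r["conf"],2),z0,x.round(1),round(q,3),"border" if m[0].any() or m[:,0].any() or m[:,-1].any() or m[-1].any() else "")
E
python3 b.py
```

```text
11.3 [519.34703318 165.78619616 149.98716829] [ 3.06402500e-01  2.82902031e-01  1.85254782e+00 -2.72139964e-04
  1.00530140e+00  1.87686789e+00]
wrist 0.92 0 [531.5 -15.9] 0.982 border
wrist 0.82 24 [637.6 279.6] 0.982 border
wrist 0.81 24 [521.2 278.8] 0.969 
wrist 0.61 24 [519.6 164. ] 0.977 
wrist 0.58 0 [342.2  64.7] 0.297 
top 0.85 0 [356.2  46.4] 0.941 
top 0.65 24 [520.8 165.4] 0.258 
top 0.6 24 [656.  284.7] 0.082
```

>>> servo_tool([
  [85,[0,2,25],[0,0,0]],
  [85,[0,0,35],[0,0,0]],
  [85,[0,0,26],[0,0,0]],
  [85,[0,0,10],[0,0,0]],
  [35,[0,0,0],[0,0,0]],
  [35,[0,0,0],[0,0,0]],
  [35,[0,0,0],[0,0,0]],
  [35,[0,0,0],[0,0,0]],
])

```text
clock: 12.5
eef_pos: [519.9, 163.9, 54.7]
tcp_rot: [-3.141, -0.002, -0.0]
contact_force: [-0.3, -0.4, 6.2]
opening: 0.543
```

>>> servo_tool([
  [35,[0,0,0],[0,0,0]],
  [35,[0,0,0],[0,0,0]],
  [35,[0,0,-6],[0,0,0]],
  [35,[0,0,-6],[0,0,0]],
  [35,[0,0,0],[0,0,0]],
  [35,[0,0,0],[0,0,0]],
])

```text
clock: 13.25
eef_pos: [518.8, 163.6, 65.3]
tcp_rot: [3.142, 0.0, -0.001]
contact_force: [-0.1, 0.2, -3.1]
opening: 0.545
```

Light (3.1 N). I set it back and go to the next one.

>>> servo_tool([
  [35,[0,0,5],[0,0,0]],
  [35,[0,0,4],[0,0,0]],
  [35,[0,0,3],[0,0,0]],
  [35,[0,0,0],[0,0,0]],
  [56,[0,0,0],[0,0,0]],
  [70,[0,0,0],[0,0,0]],
  [85,[0,0,0],[0,0,0]],
  [85,[0,0,-10],[0,0,0]],
])

```text
clock: 14.25
eef_pos: [518.3, 163.4, 63.0]
tcp_rot: [3.141, 0.002, -0.001]
contact_force: [-0.1, -0.0, -0.3]
opening: 0.997
```

>>> servo_tool([
  [85,[0,0,-35],[0,0,0]],
  [85,[0,0,-40],[0,0,0]],
  [85,[0,-25,-11],[0,0,0]],
  [85,[1,-40,0],[0,0,0]],
  [85,[1,-35,0],[0,0,0]],
  [85,[0,-15,11],[0,0,0]],
  [85,[0,0,0],[0,0,0]],
])

```text
clock: 15.12
eef_pos: [520.1, 278.6, 137.3]
tcp_rot: [3.14, 0.002, 0.001]
contact_force: [-0.1, 0.2, 0.8]
opening: 0.994
```

>>> servo_tool([
  [85,[0,0,25],[0,0,0]],
  [85,[0,0,35],[0,0,0]],
  [85,[0,0,15],[0,0,0]],
  [85,[0,0,10],[0,0,0]],
  [35,[0,0,0],[0,0,0]],
  [35,[0,0,0],[0,0,0]],
  [35,[0,0,0],[0,0,0]],
  [35,[0,0,0],[0,0,0]],
])

```text
clock: 16.12
eef_pos: [521.9, 279.2, 54.7]
tcp_rot: [-3.141, -0.002, -0.0]
contact_force: [-0.6, 1.9, 6.6]
opening: 0.546
```

>>> servo_tool([
  [35,[0,0,0],[0,0,0]],
  [35,[0,0,0],[0,0,0]],
  [35,[0,0,-6],[0,0,0]],
  [35,[0,0,-6],[0,0,0]],
  [35,[0,0,0],[0,0,0]],
  [35,[0,0,0],[0,0,0]],
])

```text
clock: 16.88
eef_pos: [520.8, 278.5, 65.2]
tcp_rot: [3.141, 0.0, -0.001]
contact_force: [0.5, 0.1, -4.9]
opening: 0.546
```

Run:
```python
from h import *
F=[]
for i in range(10):
    grab_frame("top");F.append(sense()["contact_force"][2])
print(np.round(F,2),np.mean(F))
```

```text
[-6.06 -6.53 -7.3  -5.77 -5.59 -5.87 -6.24 -5.47 -6.32 -5.7 ] -6.086576594734206
```

6.1 N on average over ten readings: this is the heavy one. I carry it over to the wheel.

>>> servo_tool([
  [35,[0,0,-15],[0,0,0]],
  [35,[0,0,-30],[0,0,0]],
  [35,[0,0,-30],[0,0,0]],
  [35,[0,0,-25],[0,0,0]],
  [35,[0,20,0],[0,0,0]],
  [35,[0,35,0],[0,0,0]],
  [35,[0,42,0],[0,0,0]],
  [35,[0,42,0],[0,0,0]],
], force=60)

```text
clock: 18.38
eef_pos: [519.9, 137.4, 164.8]
tcp_rot: [3.141, 0.001, -0.0]
contact_force: [0.3, -1.5, -5.6]
opening: 0.541
```

>>> servo_tool([
  [35,[0,42,0],[0,0,0]],
  [35,[0,42,0],[0,0,0]],
  [35,[0,42,0],[0,0,0]],
  [35,[0,42,0],[0,0,0]],
  [35,[0,42,0],[0,0,0]],
  [35,[0,42,0],[0,0,0]],
  [35,[0,35,0],[0,0,0]],
  [35,[0,25,0],[0,0,0]],
])

```text
clock: 19.38
eef_pos: [519.2, -174.5, 164.8]
tcp_rot: [3.142, 0.001, -0.002]
contact_force: [-0.4, -0.5, -6.7]
opening: 0.543
```

>>> servo_tool([
  [35,[1,25,5],[0,0,0]],
  [35,[0,15,15],[0,0,0]],
  [35,[0,3,20],[0,0,0]],
  [35,[0,0,12],[0,0,0]],
  [35,[0,0,6],[0,0,0]],
  [35,[0,0,3],[0,0,0]],
  [35,[0,0,2],[0,0,0]],
  [35,[0,0,0],[0,0,0]],
])

```text
clock: 20.38
eef_pos: [522.0, -215.3, 102.7]
tcp_rot: [3.141, -0.0, -0.0]
contact_force: [-0.1, 0.7, -5.7]
opening: 0.544
```

>>> servo_tool([
  [35,[-1,2,0],[0,0,0]],
  [35,[0,0,1],[0,0,0]],
  [35,[0,0,1],[0,0,0]],
  [35,[0,0,1],[0,0,0]],
  [35,[0,0,0],[0,0,0]],
])

```text
clock: 21.0
eef_pos: [521.2, -217.4, 100.7]
tcp_rot: [3.141, -0.001, -0.0]
contact_force: [-3.3, 3.5, 9.2]
opening: 0.541
```

Contact made; I release, retreat and check the centring.

>>> servo_tool([
  [56,[0,0,0],[0,0,0]],
  [70,[0,0,0],[0,0,0]],
  [85,[0,0,0],[0,0,0]],
  [85,[0,0,-15],[0,0,0]],
  [85,[0,0,-40],[0,0,0]],
  [85,[0,0,-45],[0,0,0]],
  [85,[0,0,0],[0,0,0]],
])

```text
clock: 21.88
eef_pos: [523.3, -218.5, 204.1]
tcp_rot: [3.139, -0.007, -0.0]
contact_force: [-0.7, -0.5, -0.8]
opening: 0.997
```

```bash
cat > c.py <<'E'
from h import *
s=sense();print(s["clock"],s["eef_pos"])
for c in("wrist","top"):
    f=grab_frame(c);cal=get_calibration(c);cv2.imwrite("pics/c_%s_%d.png"%(c,s["clock"]),np.clip(f*2.,0,255).astype(np.uint8));B=trace(c,"blank_a")
    for r in B:
        m=r["mask"];v=np.argwhere(m).mean(0)[::-1];p=ray(v,cal,110)
        if abs(p[1]+218)<40 and abs(p[0]-520)<40:
            print(c,"blank",fit(m,520,-218,70,cal))
            for w in trace(c,"wheel")[:1]: print(c,"wheel",fit(m|w["mask"],520,-218,0,cal,[(70,64),(70,70)]))
E
python3 c.py
```

```text
21.875 [ 523.29862619 -218.45309846  204.12541824]
wrist blank (array([ 520.10162354, -216.69226074]), np.float64(0.9614393098787782))
wrist wheel (array([ 517.92460966, -216.90309167]), np.float64(0.9777480341308349))
top blank (array([ 520.548172  , -213.48139191]), np.float64(0.26435762679668207))
top wheel (array([ 520.94817117, -214.40038784]), np.float64(0.6402007585048775))
```

Centred within about 3 mm. Next the finished blank, parked at (531.5,-16).

>>> servo_tool([
  [85,[0,-20,0],[0,0,0]],
  [85,[2,-40,0],[0,0,0]],
  [85,[4,-42,0],[0,0,0]],
  [85,[4,-42,0],[0,0,0]],
  [85,[0,-37,20],[0,0,0]],
  [85,[0,-20,30],[0,0,0]],
  [85,[0,0,0],[0,0,0]],
])

```text
clock: 23.05
eef_pos: [528.5, -14.4, 147.1]
tcp_rot: [-3.141, 0.005, 0.002]
contact_force: [-0.5, 0.9, 0.7]
opening: 0.995
```

Run:
```python
from h import *
s=sense();print(s["clock"],s["eef_pos"])
grab_frame("wrist");cal=get_calibration("wrist")
for r in trace("wrist","blank_a")[:4]:
    m=r["mask"];v=np.argwhere(m).mean(0)[::-1];p=ray(v,cal,45);print(p.round(),r["conf"])
    if abs(p[1]+16)<40:print(fit(m,531,-16,0,cal))
```

```text
23.05 [528.51029764 -14.36887791 147.1309322 ]
[535. -16.  45.] 0.82
(array([533.36865145, -15.69214141]), np.float64(0.9805890354025768))
[ 510. -224.   45.] 0.81
[385.  38.  45.] 0.77
[518. 166.  45.] 0.69
```

>>> servo_tool([
  [85,[2,1,30],[0,0,0]],
  [85,[0,0,40],[0,0,0]],
  [85,[0,0,35],[0,0,0]],
  [85,[0,0,14],[0,0,0]],
  [35,[0,0,0],[0,0,0]],
  [35,[0,0,0],[0,0,0]],
  [35,[0,0,0],[0,0,0]],
  [35,[0,0,0],[0,0,0]],
], force=50)

```text
clock: 24.15
eef_pos: [534.2, -17.4, 32.1]
tcp_rot: [3.141, -0.003, -0.0]
contact_force: [-0.2, 0.3, 7.7]
opening: 0.55
```

>>> servo_tool([
  [35,[0,0,0],[0,0,0]],
  [35,[0,0,0],[0,0,0]],
  [35,[0,0,-12],[0,0,0]],
  [35,[0,0,-30],[0,0,0]],
  [35,[0,0,-40],[0,0,0]],
  [35,[0,0,-35],[0,0,0]],
  [35,[0,0,-18],[0,0,0]],
  [35,[0,0,0],[0,0,0]],
])

```text
clock: 25.15
eef_pos: [533.8, -17.5, 167.4]
tcp_rot: [3.141, -0.004, -0.0]
contact_force: [-0.0, -0.5, -3.4]
opening: 0.541
```

Run:
```python
from h import *
s=sense();print(s["clock"],s["eef_pos"],s["opening"])
f=grab_frame("top");cal=get_calibration("top")
# free disc: pale pixels near expected bat
c=proj(np.array([[521,281,24.]]),cal)[0];x,y=c.astype(int)
cr=f[y-28:y+28,x-28:x+28];g=cr.min(2);_,m=cv2.threshold(g,0,255,cv2.THRESH_OTSU)
# keep low saturation only
n,l,st,ce=cv2.connectedComponentsWithStats(m);k=1+np.argmax(st[1:,4])
cn=max(cv2.findContours((l==k).astype(np.uint8),0,1)[0],key=cv2.contourArea)
(ex,ey),ax,_=cv2.fitEllipse(cv2.convexHull(cn));print("ellipse",ex+x-28,ey+y-28,ax,ray((ex+x-28,ey+y-28),cal,24))
cv2.imwrite("pics/bat.png",np.hstack([cv2.resize(cr,(400,400)),cv2.cvtColor(cv2.resize((l==k).astype(np.uint8)*255,(400,400)),8)]))
```

```text
25.15 [533.8132342  -17.45113836 167.43424167] 0.5414626061258814
ellipse 150.19272804260254 240.65707206726074 (39.0797233581543, 40.08119201660156) [524.45745387 284.2242888   24.        ]
```

View pics/bat.png

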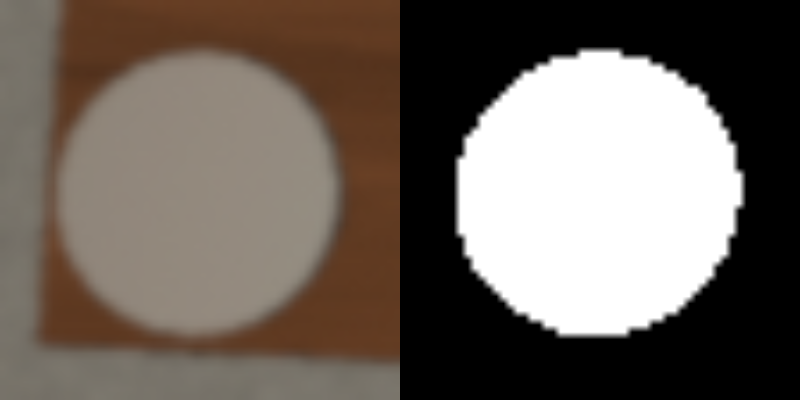

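The freed disc is clean and fits at about (523,283). I carry the finished blank over C to it.

>>> servo_tool([
  [35,[-1,-20,0],[0,0,0]],
  [35,[-2,-40,0],[0,0,0]],
  [35,[-2,-42,0],[0,0,0]],
  [35,[-2,-42,0],[0,0,0]],
  [35,[-2,-42,0],[0,0,0]],
  [35,[-2,-42,0],[0,0,0]],
  [35,[0,-42,0],[0,0,0]],
  [35,[0,-24,0],[0,0,0]],
])

```text
clock: 26.2
eef_pos: [521.1, 278.0, 164.1]
tcp_rot: [3.141, 0.002, 0.001]
contact_force: [-0.0, -0.7, -3.2]
opening: 0.543
```

>>> servo_tool([
  [35,[0,-6,0],[0,0,0]],
  [35,[0,0,20],[0,0,0]],
  [35,[0,0,35],[0,0,0]],
  [35,[0,0,30],[0,0,0]],
  [35,[0,0,15],[0,0,0]],
  [35,[0,0,6],[0,0,0]],
  [35,[0,0,2],[0,0,0]],
  [35,[0,0,0],[0,0,0]],
])

```text
clock: 27.2
eef_pos: [522.6, 282.8, 58.2]
tcp_rot: [-3.141, -0.001, -0.0]
contact_force: [-0.0, -0.2, -2.6]
opening: 0.544
```

>>> servo_tool([
  [35,[0,0,1],[0,0,0]],
  [35,[0,0,1],[0,0,0]],
  [35,[0,0,1],[0,0,0]],
  [35,[0,0,0],[0,0,0]],
])

```text
clock: 27.7
eef_pos: [522.3, 282.9, 56.1]
tcp_rot: [-3.141, -0.001, -0.0]
contact_force: [-4.9, -1.9, 13.4]
opening: 0.546
```

>>> servo_tool([
  [56,[0,0,0],[0,0,0]],
  [70,[0,0,0],[0,0,0]],
  [85,[0,0,0],[0,0,0]],
  [85,[0,0,-15],[0,0,0]],
  [85,[0,0,-40],[0,0,0]],
  [85,[0,0,-45],[0,0,0]],
  [85,[0,0,-30],[0,0,0]],
  [85,[0,0,0],[0,0,0]],
])

```text
clock: 28.7
eef_pos: [523.8, 283.5, 188.1]
tcp_rot: [-3.139, -0.005, -0.001]
contact_force: [0.6, -0.7, -1.6]
opening: 0.996
```

```bash
sed -i 's/p\[1\]<-130/p[1]<-130/' b.py; python3 b.py
```

```text
28.7 [523.75087119 283.53224208 188.07028966] [4.93652850e-01 3.14238839e-01 1.71357409e+00 1.06620247e-05
 1.10787679e+00 2.06497403e+00]
wrist 0.9 24 [635.8 279.8] 0.961 border
wrist 0.89 0 [408.2  93.6] 0.281 
wrist 0.87 24 [519.1 281.7] 0.972 
wrist 0.68 24 [518.3 164.6] 0.959 
top 0.94 24 [520.7 165.4] 0.937 
top 0.87 0 [355.6  45.9] 0.943 
top 0.72 24 [638.3 281.2] 0.952 
top 0.67 70 [ 522.2 -216. ] 0.968 
top 0.67 24 [519.7 282. ] 0.631
```

>>> servo_tool([
  [85,[-20,20,-5],[0,0,0]],
  [85,[-30,30,0],[0,0,0]],
  [85,[-30,40,0],[0,0,0]],
  [85,[-30,40,0],[0,0,0]],
  [85,[-30,30,0],[0,0,0]],
  [85,[-20,20,0],[0,0,0]],
  [85,[0,0,0],[0,0,0]],
])

```text
clock: 29.78
eef_pos: [360.0, 101.5, 188.5]
tcp_rot: [3.141, 0.002, -0.002]
contact_force: [1.2, -0.1, -0.4]
opening: 0.996
```

```bash
sed -i 's/("wrist","top")/("top","scene")/' b.py; python3 b.py
python3 - <<'E'
from h import *
a=grab_frame("top");b=grab_frame("scene")[80:340,140:440]
cv2.imwrite("pics/end.png",np.clip(np.hstack([cv2.resize(a,(440,330)),cv2.resize(b,(360,330))])*1.8,0,255).astype(np.uint8))
for c,n in(("top","wheel"),("scene","wheel")):
    cal=get_calibration(c)
    m=np.zeros((420,560),bool)
    for w in trace(c,"wheel")[:1]:m|=w["mask"]
    for r in trace(c,"blank_a"):
        if abs(ray(np.argwhere(r["mask"]).mean(0)[::-1],cal,110)[:2]-[520,-218]).max()<40:m|=r["mask"]
    print(c,fit(m,520,-218,0,cal,[(70,64),(70,70)]))
for n,pr,i in(("bottle",[(28,0),(28,100),(12,130),(12,165)],(740,205)),("tool_jar",[(37,0),(37,105)],(665,-204))):
    r=trace("top",n)[:1]
    if r:print(n,fit(r[0]["mask"],*i,0,get_calibration("top"),pr))
E
```

```text
29.775 [360.04427461 101.53066598 188.54762284] [ 2.70924489e-01 -4.26440264e-02  2.13609741e+00 -8.79553690e-05
  1.05028191e+00  1.84362373e+00]
top 0.94 24 [520.8 165.9] 0.963 
top 0.93 24 [521.8 283.7] 0.958 
top 0.89 0 [355.2  46.9] 0.841 
top 0.62 70 [ 522.5 -215.6] 0.948 
top 0.58 24 [639.3 281.8] 0.958 
top 0.44 70 [ 664.4 -199.9] 0.803 
scene 0.98 70 [ 518.3 -218.3] 0.953 
scene 0.87 0 [352.5  43.8] 0.916 
scene 0.6 24 [635.9 280.4] 0.876 
scene 0.6 24 [517.8 163.1] 0.953 
top (array([ 549.58325195, -199.89489746]), np.float64(0.30543813003309167))
scene (array([ 520.95531702, -221.31373763]), np.float64(0.8748433683763407))
bottle (array([744.80086229, 205.8268245 ]), np.float64(0.9329954173031524))
tool_jar (array([ 668.31798446, -203.76033139]), np.float64(0.9101489534939413))
```

View pics/end.png

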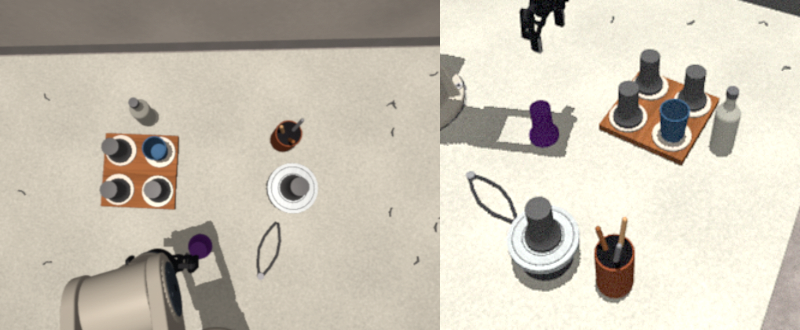

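The end picture shows three upright blanks and the cup on the board, with the heavy blank centred on the wheel at (295,187). The bottle, jar, calipers and purple piece look untouched, and the gripper is clear.

```bash
python3 -c "
from rig import *
print(sign_off())"
```

```text
the job is handed in; nothing more can be done
None
```

I swapped the heavy blank with the finished one and handed the job in after about 30 s of the 72 s allowed; `sign_off()` gave no verdict.

**What I did:** I parked the finished blank on the table and lifted two of the board blanks. The first weighed about 3.1 N and the second about 6.1 N averaged over ten readings, so I did not lift the third. The heavy one went to the wheel and the finished one to the disc it left.

**Last checks:**

| Thing | Result |
|---|---|
| Heavy blank | at about (520, -217), 2–4 mm from the wheel centre at about (520, -218); upright |
| Finished blank | at about (521, 283), within about 4 mm of its disc centre; upright |
| Two light blanks | within 2 mm of where they began |
| Bottle, tool jar | fitted positions within 1 mm of the start |
| Cup, calipers | checked by eye only; they look untouched |

**What went wrong or disagreed:**
- **First grasp:** one fingertip came down on top of the finished blank with about 34 N on the wrist and tilted it roughly 0.2 rad. It rocked back upright when I lifted off. That stays below the 0.6 rad limit, but the tilt is only an estimate from the images: one rougher fit gave 0.1, and I could not measure it exactly.
- **Fingertip height:** the wrist and scene cameras both showed the fingertips about 40 mm above the stated TCP. I corrected for this by grasping with the TCP 30 mm above the blank's underside.
- **Final wheel fit:** the last fit of the wheel from the top camera failed (0.31 overlap). I relied on the scene fit, on the wrist fit made just after placing, and on the earlier fits, which all agree.

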